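# Count to the third gap and push the found case in

### The arm

A 6-joint arm with a two-finger parallel gripper is mounted at the origin on the work surface. World frame = base frame: x ahead of the robot, y to its left, z up, the work surface at z = 0. Lengths are in m, angles in rad, forces in N, time in s.
With the tool pointing down it reaches from about 0.3 to 0.775 m from the base axis. Payload 14.6 kg.
Tool frame: the origin (TCP) lies at the very end of the fingers, on their centre line; the grasp point (between the pads) lies 19 mm behind it; z points along the fingers, y is the direction in which the jaws open and shut (so a half turn about z gives the same grasp; the last joint's range is limited). The gripper opens to 94 mm and grips with 3 to 60 N. Pads are 16 mm wide; open, the fingers measure 119 mm over their backs; the gripper's body (75 mm by 177 mm) begins 78 mm behind the grasp point.
Start: joints at [-1.369, 0.3, 1.521, -0, 1.321, -0.067], TCP at [0.146, -0.53, 0.179] pointing down, gripper open.
Joint ranges: [-3.03, 3.03], [-0.79, 2.21], [0.23, 2.52], [-1.04, 4.18], [0, 3.07], [-2.55, 2.55]. Speed limits (rad/s): [2.22, 2.22, 2.57, 3.14, 3.14, 3.14].

### API

Orientations are given as [roll, pitch, yaw] about the fixed x, y, z axes, in that order (R = Rz(yaw) Ry(pitch) Rx(roll)).
In Python, from station import status, camera, ctrl gives the robot as it stands. The module is installed in compiled form; this text tells all that it offers.
- The arm moves only by the shell command python3 -m jog 'ROWS' [FORCE]. ROWS is JSON, a list of rows, each a list of 7 numbers: the shift along the tool's x, y, z each as a share of 1000 mm, from -1 to 1, then the turn, a rotation vector about the tool's x, y, z each as a share of pi/2 rad, from -1 to 1, then the opening, from -1 (shut) to 1 (fully open), so that 0 is half open. A call has 1 to 20 rows; each row is the pose to reach, as a shift and turn from the pose measured when the call began, along the tool's axes at that moment; what a row does not reach only later rows make up. A row lasts 1/10 s, in which the tool goes at most 50 mm and 8.59 degrees, less where a joint would pass 70% of its speed; a pose out of reach is approached as far as the arm can. A call with a number of a shift or a turn outside -1 to 1 is refused whole. A call with a gripper value outside its range is refused whole. The fingers move at their own pace and stop on an object; FORCE is the grip in N (left out, the last holds). Time passes only in rows, so rows that repeat a pose let the fingers close. It gives the time, the measured TCP pose, the force and the opening at its end, in the units of the state.
- status.get_obs(): the state, without advancing time (a new reading comes with each control period).
- camera(name): name is "scene" or "top" or "wrist"; returns a dict with "image" (420x560x3 uint8, red, green, blue), "fx", "fy", "cx", "cy" (pixels), "k1" (the pictures are not rectified: a ray, as slopes to the right and down, at radius r is drawn at 1 + k1 r^2 times it, then the intrinsics apply), "world_from_camera" (4x4, takes a point from camera to world coordinates). Camera axes: x right, y down, z forward; pixel columns grow to the right and rows downward; lengths in m; the calibration is good to about 2 mm. A picture is of the moment at which its call begins. There is no depth.
- ctrl.hand_in(): hands the job in, once; it reports no verdict.
The state is a dict: "time_s": time; "qpos": joint angles; "joint_vel": joint speeds; "tau": joint torques, N m; "ee_pos": TCP position; "eef_rot": TCP orientation; "force": force on the tool from outside, world axes, zero at the start; "moment": the same for the moment, N m; "grip_width": finger opening in m.
Only numpy, scipy, OpenCV 4.12 (cv2) and the standard library are available. Lean on these libraries where they do the work, as an engineer would, in place of code of your own. Each camera call takes 0.05 s, during which the arm holds its last target.

### The job

Count the gaps of the divider rack from the end where the ball-topped post stands: put a fingertip on the springy steel rail over the first gap and run it along, keeping the rail lightly dipped but never right down, past the second gap to the third, and lift off there, touching the rail no further along. Then push the small black hard case along the front of the rack and into that third gap until it is fully home against the back wall. Only push the case, flat on the table (never lift, tip or carry it), and leave everything else where it is.

Things in the scene. Friction and masses are not known exactly. Their poses are not given: they have to be found in the camera images.
- rack: Fixed grey steel divider rack. Origin: on the table, middle of the mouth line (front edges of the dividers); x points into the gaps, away from the robot, y along the row, z up. Seven upright dividers, 4 mm thick, 42 mm high, at y = 0, +-54, +-108, +-162 mm, make six gaps 50 mm wide centred at y = +-27, +-81, +-135 mm. No floor: things slide on the table. Third gap: the one at 27 mm on the ball post's side.
- rack_wall (a point): Middle of the rack's back wall, on its front face at table level, 55 mm behind the mouth line (rack x = 55 mm): the gaps are 55 mm deep. The wall is 42 mm high. At each end of the rack a cheek (4 mm thick, x = 32 to 58 mm, y = +-162 mm) rises to 64 mm beside the rail's end.
- rail_top (a point): Middle of the top face of the steel rail that runs along the top of the rack, over all six gaps, at rack x = 45 mm; 14 mm wide (along x), 10 mm thick, 316 mm long (along y); its top is 70 mm above the table when free. Axes as the rack's.
- rail (a joint): How far the whole rail is pressed down (m): 0 free, 0.012 right down on its stop. It moves straight down, staying level, on a spring: about 1 N to start it, then 0.5 N more per mm (some 7 N right down). It counts as dipped under the fingertip beyond 0.0015.
- ball_post: Fixed steel post 98 mm tall with a 36 mm ball on top, a thin stem and a 30 mm round foot. It stands just outside one end of the rack (rack x = 35 mm, y = +195 or -195 mm) and marks the end to count from. Origin: centre of its foot on the table.
- low_block: Fixed low steel bar, 70 mm long (along the rack's x), 22 mm wide, 20 mm high, lying just outside the other end of the rack from the ball-topped post. Origin: centre of its underside.
- case_mid (a point): Centre of the loose black hard-shell pocket case (a plain rounded box with a thin seam round it), 70 mm long (its x), 36 mm wide (its y), 30 mm high, 0.1 to 0.17 kg. It lies flat on the table in front of the rack towards one end, roughly pointing into the gaps; its long way goes into the gap. Home, its centre is at rack x = 20 mm and its rear sticks out 15 mm from the mouth.
- stamp_mid (a point): Bystander: wooden rubber stamp standing upright in front of the rack towards the other end from the case, 38 mm across at the foot, 76 mm tall; this point is half-way up.
- padlock: Bystander: brass padlock lying in an end gap (rack y = 135 mm), 36 mm wide, 16 mm high. Origin: underside.
- tin: Bystander: flat round tin lying in the gap at rack y = -81 mm, 40 mm across, 18 mm high. Origin: centre of its underside.
- mug: Bystander: white mug, 80 mm across, 90 mm high, to the left of the rack. Origin: centre of its underside.
- wallet: Bystander: black wallet, 90 x 115 x 18 mm, on the right. Origin: centre of its underside.
- tape: Bystander: roll of tape lying flat, 90 mm across, 20 mm high, on the left. Origin: centre of its underside.
- sanitiser: Bystander: clear bottle, 54 mm across, 130 mm tall, on the right. Origin: centre of its underside.
- case: The same case; origin at the centre of its underside, axes as for its centre point.

How it is judged:
On the way, in this order (a step that is already met when the one before it is completed fails the run):
1. fingertip on the rail over the first gap (value of joint rail above 0.0015 m and ((y of ball_post in the frame of rack above 0 m and y of the grasp point in the frame of rack between 0.122 and 0.173 m) or (y of ball_post in the frame of rack below 0 m and y of the grasp point in the frame of rack between -0.173 and -0.122 m))), for 0.02 s.
2. still on the rail, over the divider after it (value of joint rail above 0.0015 m and ((y of ball_post in the frame of rack above 0 m and y of the grasp point in the frame of rack between 0.096 and 0.12 m) or (y of ball_post in the frame of rack below 0 m and y of the grasp point in the frame of rack between -0.12 and -0.096 m))), for 0.02 s.
3. on the rail over the second gap (value of joint rail above 0.0015 m and ((y of ball_post in the frame of rack above 0 m and y of the grasp point in the frame of rack between 0.068 and 0.094 m) or (y of ball_post in the frame of rack below 0 m and y of the grasp point in the frame of rack between -0.094 and -0.068 m))), for 0.02 s.
4. still on the rail, over the next divider (value of joint rail above 0.0015 m and ((y of ball_post in the frame of rack above 0 m and y of the grasp point in the frame of rack between 0.042 and 0.066 m) or (y of ball_post in the frame of rack below 0 m and y of the grasp point in the frame of rack between -0.066 and -0.042 m))), for 0.02 s.
5. on the rail over the third gap (value of joint rail above 0.0015 m and ((y of ball_post in the frame of rack above 0 m and y of the grasp point in the frame of rack between 0.01 and 0.04 m) or (y of ball_post in the frame of rack below 0 m and y of the grasp point in the frame of rack between -0.04 and -0.01 m))), for 0.02 s.
6. the case fully home in the third gap (x of case_mid in the frame of rack between 0.014 and 0.026 m and ((y of ball_post in the frame of rack above 0 m and y of case_mid in the frame of rack between 0.015 and 0.039 m) or (y of ball_post in the frame of rack below 0 m and y of case_mid in the frame of rack between -0.039 and -0.015 m)) and angle between the x axis of rack and the x axis of case_mid, either way round below 0.25 rad and height (world z) of case_mid below 0.022 m), for 0.2 s.
At the end, for the whole second after the job is handed in: The case lies flat and at rest in the third gap from the ball-topped post, within 6 mm of fully home against the back wall, 12 mm of the gap's middle line and 0.25 rad of its direction; the rail is free (all of step 6 and linear speed of case below 0.01 m/s and value of joint rail below 0.001 m); the robot touches nothing.
It fails at once if the rail pressed right down on its stop (value of joint rail above 0.0115 m).
It fails at once if the rail pressed beyond the third gap (value of joint rail above 0.0015 m and ((y of ball_post in the frame of rack above 0 m and y of the grasp point in the frame of rack between -1 and -0.012 m) or (y of ball_post in the frame of rack below 0 m and y of the grasp point in the frame of rack between 0.012 and 1 m))).
It fails at once if the case lifted or tipped (height (world z) of case_mid above 0.027 m or angle between case_mid's own z axis and vertical above 0.4 rad).
It fails at once if a bystander moved more than 25 mm or knocked over (distance of any of stamp_mid, padlock, tin, mug, wallet, tape, sanitiser from where it was at the start of the episode above 0.025 m).
It also fails if it takes over 61 s, if anything falls off the work surface, if the arm or the gripper's body presses on something with over 40 N, if the wrist force passes 120 N, or if a joint passes its speed limit or range.

## Working session

There is one attempt and no reset: what is moved stays moved. The work goes in short steps, Python scripts to look and compute and a shell command to move; the robot and the scene stay as the last step left them, time stands still between calls to the robot, and variables do not carry over. Pictures are saved under pics/ and viewed, and the job is handed in when it is done.

```bash
mkdir -p pics; python3 - <<'E'
from station import status, camera
import cv2,pickle
print(status.get_obs())
d={}
for n in("scene","top","wrist"):
    c=camera(n); d[n]=c; cv2.imwrite(f"pics/{n}0.png",c["image"][:,:,::-1]); print(n,c["fx"],c["fy"],c["cx"],c["cy"],c["k1"],c["world_from_camera"])
pickle.dump(d,open("cam0.pkl","wb"))
E
```

```text
{'time_s': 0.0, 'qpos': array([-1.36856835e+00,  3.00430864e-01,  1.52156979e+00,  2.05989456e-05,
        1.32071474e+00, -6.65976484e-02]), 'joint_vel': array([-7.77791771e-04, -1.40109680e-03,  5.02747713e-05, -5.45791063e-04,
       -1.73461208e-03,  8.50350599e-04]), 'tau': array([-3.67568151e-03, -5.31814563e+01, -3.52741063e+01,  7.06866989e-02,
        2.43681466e-02, -1.27103090e-04]), 'ee_pos': array([ 0.14602521, -0.5299588 ,  0.1782132 ]), 'eef_rot': array([-3.14047372e+00, -9.46251957e-05,  2.68820468e-01]), 'force': array([-0.11013639, -0.7786811 , -0.17573707]), 'moment': array([-0.01275814,  0.03832884,  0.00482154]), 'grip_width': 0.09399971964113155}
scene 387.17836680034674 387.17836680034674 278.30466438267024 207.2955008692875 0.03714096669642871 [[ 0.78849477  0.38244409 -0.48167677  0.96361458]
 [ 0.61463136 -0.46137911  0.6398106  -0.5626666 ]
 [ 0.02245618 -0.80054097 -0.59885714  0.62873847]
 [ 0.          0.          0.          1.        ]]
top 522.5068389372553 522.5068389372553 286.2658244768645 204.19684347893977 -0.06712544493012479 [[-0.01958303 -0.99596504  0.08757941  0.44973339]
 [-0.99979157  0.01900161 -0.00746758  0.0086119 ]
 [ 0.0057733  -0.0877074  -0.99612955  1.32913669]
 [ 0.          0.          0.          1.        ]]
wrist 319.21978776447963 319.21978776447963 278.6491248230933 207.26401616038578 -0.07488356575746884 [[ 0.26621958 -0.93166278 -0.24724807  0.21880733]
 [-0.96391121 -0.25771647 -0.06676371 -0.51158108]
 [-0.00151864  0.25609899 -0.96664937  0.38443288]
 [ 0.          0.          0.          1.        ]]
```

View pics/scene0.png

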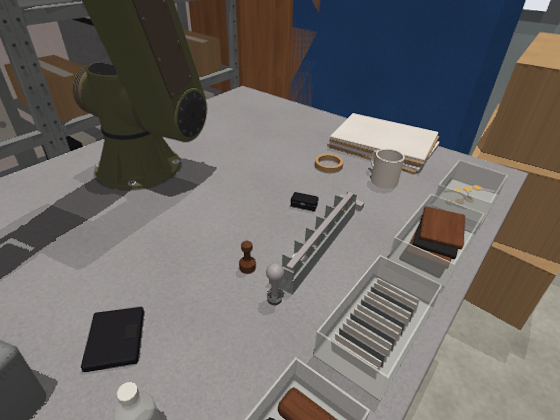

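View pics/top0.png

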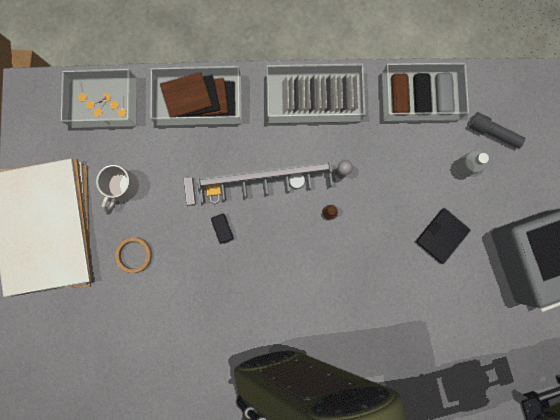

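```bash
cat > h.py <<'E'
import numpy as np, cv2, pickle
def ray(c,u,v):
    x=(u-c["cx"])/c["fx"]; y=(v-c["cy"])/c["fy"]
    rd=np.hypot(x,y); r=rd
    for _ in range(20): r=rd/(1+c["k1"]*r*r)
    s=r/rd if rd>0 else 1
    T=c["world_from_camera"]; d=T[:3,:3]@np.array([x*s,y*s,1]); return T[:3,3],d
def onplane(c,u,v,z):
    o,d=ray(c,u,v); return o+d*(z-o[2])/d[2]
def proj(c,p):
    T=c["world_from_camera"]; q=T[:3,:3].T@(np.asarray(p)-T[:3,3]); x,y=q[0]/q[2],q[1]/q[2]
    f=1+c["k1"]*(x*x+y*y); return np.array([c["fx"]*x*f+c["cx"],c["fy"]*y*f+c["cy"]])
E
python3 - <<'E'
import pickle,cv2
d=pickle.load(open("cam0.pkl","rb"))
im=d["top"]["image"][:,:,::-1]
cv2.imwrite("pics/top0z.png",cv2.resize(im[150:260,170:370],None,fx=4,fy=4,interpolation=cv2.INTER_CUBIC))
im=d["scene"]["image"][:,:,::-1]
cv2.imwrite("pics/scene0z.png",cv2.resize(im[180:310,230:380],None,fx=4.5,fy=4.5,interpolation=cv2.INTER_CUBIC))
E
```

```text
(no output)
```

View pics/top0z.png

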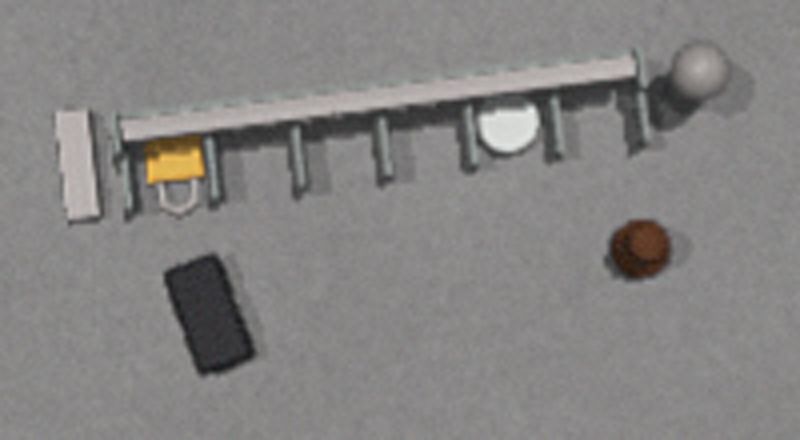

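View pics/scene0z.png

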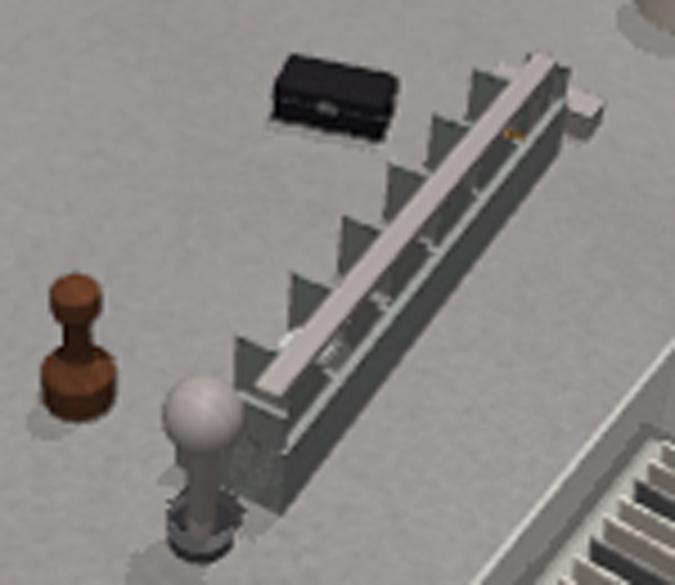

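View pics/wrist0.png

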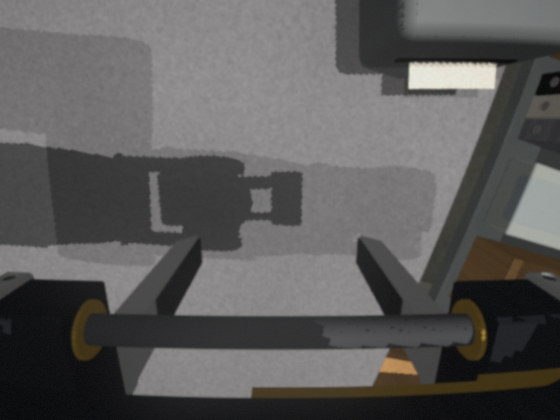

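```bash
cat > meas.py <<'E'
from h import *
def case_pose(c):
    im=c["image"].astype(int)
    roi=np.zeros(im.shape[:2],np.uint8); roi[160:330,190:350]=1
    m=((im.max(2)<58)&(roi>0)).astype(np.uint8)
    n,l,s,ce=cv2.connectedComponentsWithStats(m)
    cand=[i for i in range(1,n) if 250<s[i,4]<1500]
    out=[]
    for i in cand:
        ys,xs=np.where(l==i)
        P=np.array([onplane(c,x,y,0.027)[:2] for x,y in zip(xs,ys)],np.float32)
        r=cv2.minAreaRect(P*1000); out.append((s[i],P.mean(0),r))
    return out
def block(c):pass
E
python3 - <<'E'
from meas import *
d=pickle.load(open("cam0.pkl","rb")); c=d["top"]
for o in case_pose(c): print(o)
im=c["image"].astype(int)
roi=np.zeros(im.shape[:2],np.uint8); roi[155:190,200:335]=1
for t in (140,150,160):
    m=((im.min(2)>t)&(im[:,:,0]-im[:,:,1]>2)&(roi>0)).astype(np.uint8)
    n,l,s,ce=cv2.connectedComponentsWithStats(m); i=1+s[1:,4].argmax()
    ys,xs=np.where(l==i); P=np.array([onplane(c,x,y,0.07)[:2] for x,y in zip(xs,ys)],np.float32)
    r=cv2.minAreaRect(P*1000); print(t,s[i],P.mean(0),r, cv2.fitLine(P,cv2.DIST_HUBER,0,.01,.01).ravel())
# dividers bottom fronts, block, ball, stamp by eye from 4x zoom
z=lambda u,v:(170+u/4-.375,150+v/4-.375)
for n,u,v,h in [("railL",121,129,.07),("railR",637,67,.07),("ball",700,68,.098),("stamp",643,240,.076),("d+162front top",129,215,.042),("d108",216,205,.042),("d54",298,194,.042),("d0",386,182,.042),("d-54",472,168,.042),("d-108",556,157,.042),("d-162",640,150,.042),("block",79,164,.02)]:
    print(n,onplane(c,*z(u,v),h).round(4))
E
```

```text
(array([211, 214,  22,  29, 305], dtype=int32), array([0.5075522 , 0.16115965], dtype=float32), ((506.5954895019531, 160.57394409179688), (69.45883178710938, 35.836700439453125), 19.903221130371094))
140 [200 164 129  21 630] [0.63510007 0.05117021] ((635.0953979492188, 51.367530822753906), (12.483142852783203, 313.9851379394531), 6.117774963378906) [ 0.10790394 -0.9941613   0.6351005   0.05117022]
150 [200 164 129  21 593] [0.6351899  0.05075939] ((635.0195922851562, 51.355125427246094), (11.724592208862305, 313.98455810546875), 6.207208633422852) [ 0.10839931 -0.9941074   0.63519037  0.0507594 ]
160 [201 164 128  21 556] [0.63526905 0.05095961] ((635.3489990234375, 50.75956726074219), (10.99898910522461, 312.0617370605469), 6.234167575836182) [ 0.10832845 -0.9941152   0.6352695   0.05095962]
railL [0.6189 0.2081 0.07  ]
railR [ 0.651  -0.1065  0.07  ]
ball [ 0.6453 -0.1415  0.098 ]
stamp [ 0.5448 -0.1067  0.076 ]
d+162front top [0.5689 0.2078 0.042 ]
d108 [0.5741 0.1538 0.042 ]
d54 [0.58  0.103 0.042]
d0 [0.5864 0.0484 0.042 ]
d-54 [ 0.5941 -0.005   0.042 ]
d-108 [ 0.6    -0.0572  0.042 ]
d-162 [ 0.6034 -0.1095  0.042 ]
block [0.6039 0.2427 0.02  ]
```

```bash
python3 -m jog '[[0.27,-0.21,-0.04,0,0,0,-1],[0.27,-0.21,-0.04,0,0,0.1,-1],[0.27,-0.21,-0.04,0,0,0.1,-1],[0.27,-0.21,-0.04,0,0,0.1,-1],[0.27,-0.21,-0.04,0,0,0.1,-1],[0.27,-0.21,-0.04,0,0,0.1,-1],[0.27,-0.21,-0.04,0,0,0.1,-1],[0.4,-0.25,-0.03,0,0,0.1,-1],[0.5,-0.28,-0.03,0,0,0.1,-1],[0.55,-0.29,-0.01,0,0,0.1,-1],[0.58,-0.295,0,0,0,0.1,-1],[0.605,-0.297,0.02,0,0,0.1025,-1],[0.605,-0.297,0.02,0,0,0.1025,-1],[0.605,-0.297,0.02,0,0,0.1025,-1],[0.605,-0.297,0.04,0,0,0.1025,-1],[0.605,-0.297,0.04,0,0,0.1025,-1],[0.605,-0.297,0.04,0,0,0.1025,-1],[0.605,-0.297,0.04,0,0,0.1025,-1]]' 10
cat > rk.py <<'E'
from h import *
from station import status
O=np.array([.5903,.0462]); Y=.1083
X=np.array([np.cos(Y),np.sin(Y)]);YY=np.array([-X[1],X[0]])
def rack(p): p=np.asarray(p)[:2]-O; return np.array([p@X,p@YY])
def world(r): return O+r[0]*X+r[1]*YY
def st():
    s=status.get_obs(); print("t",round(s["time_s"],2),"rack",(rack(s["ee_pos"])*1000).round(1),"z",round(s["ee_pos"][2]*1000,1),"rpy",s["eef_rot"].round(4),"F",s["force"].round(2),"g",round(s["grip_width"],4))
    return s
E
python3 -c "
from rk import *
st()"
```

```text
time_s: 1.95
ee_pos: [0.6503, -0.0837, 0.1403]
eef_rot: [-3.141, -0.002, 0.107]
force: [0.1, -0.3, 0.3]
grip_width: 0.0005
t 1.95 rack [  45.6 -135.7] z 140.3 rpy [-3.1413e+00 -1.7000e-03  1.0690e-01] F [ 0.1  -0.29  0.33] g 0.0005
```

```bash
python3 -m jog '[[0,0,0.03,0,0,0,-1],[0,0,0.05,0,0,0,-1],[0,0,0.066,0,0,0,-1],[0,0,0.066,0,0,0,-1],[0,0,0.066,0,0,0,-1]]'
python3 -c "
from rk import *
from station import camera
st()
c=camera('scene'); im=c['image'][:,:,::-1]
cv2.imwrite('pics/s1.png',cv2.resize(im[130:320,200:400],None,fx=3,fy=3,interpolation=cv2.INTER_CUBIC))
c=camera('top'); im=c['image'][:,:,::-1]
cv2.imwrite('pics/t1.png',cv2.resize(im[140:280,190:390],None,fx=4,fy=4,interpolation=cv2.INTER_CUBIC))
"
```

```text
time_s: 2.45
ee_pos: [0.6508, -0.084, 0.0756]
eef_rot: [3.141, -0.003, 0.107]
force: [-0.3, -0.9, 0.5]
grip_width: 0.0003
t 2.45 rack [  46.1 -136. ] z 75.6 rpy [ 3.1415e+00 -3.0000e-03  1.0660e-01] F [-0.32 -0.88  0.52] g 0.0003
```

View pics/s1.png

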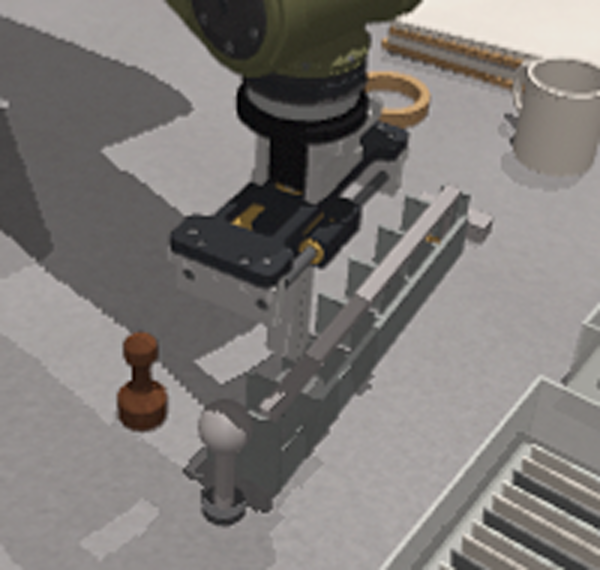

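View pics/t1.png

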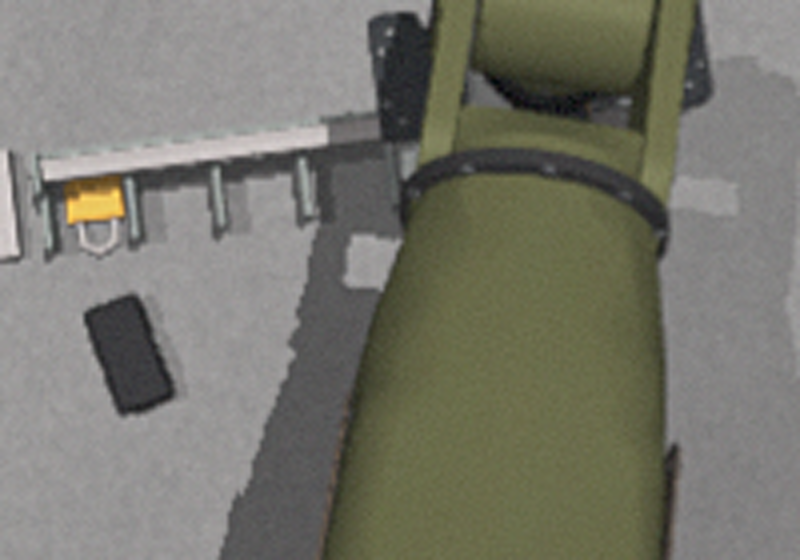

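```bash
python3 -c "
from rk import *
from station import camera
s=st()
c=camera('scene'); im=c['image'][:,:,::-1].copy()
x0,y0=260,210
im=cv2.resize(im[y0:y0+80,x0:x0+100],None,fx=7,fy=7,interpolation=cv2.INTER_CUBIC)
def dot(p,col):
    u=(proj(c,p)-[x0,y0]+.5)*7; cv2.circle(im,(int(u[0]),int(u[1])),3,col,-1)
dot(s['ee_pos'],(0,0,255))
for yy in(-158,-136,-100,-50,0):
  for xx in (38,52): dot([*world((xx/1000,yy/1000)),.07],(0,255,0))
cv2.imwrite('pics/s2.png',im)
"
```

```text
t 2.55 rack [  46.4 -135.9] z 76.0 rpy [ 3.1412 -0.0039  0.1068] F [ 0.32 -0.42 -0.11] g 0.0005
```

View pics/s2.png

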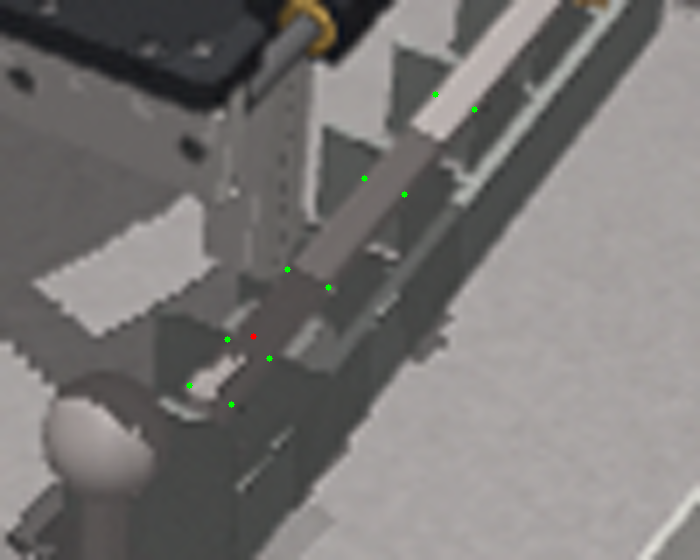

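```bash
python3 -c "
from rk import *
from station import camera
c=camera('scene'); im=c['image'][:,:,::-1].copy()
x0,y0=280,225
im=cv2.resize(im[y0:y0+45,x0:x0+50],None,fx=13,fy=13,interpolation=cv2.INTER_NEAREST)
im=cv2.convertScaleAbs(im,alpha=1.6)
cv2.imwrite('pics/s3.png',im)
c=camera('wrist'); cv2.imwrite('pics/w3.png',c['image'][:,:,::-1])
"
```

```text
(no output)
```

View pics/s3.png

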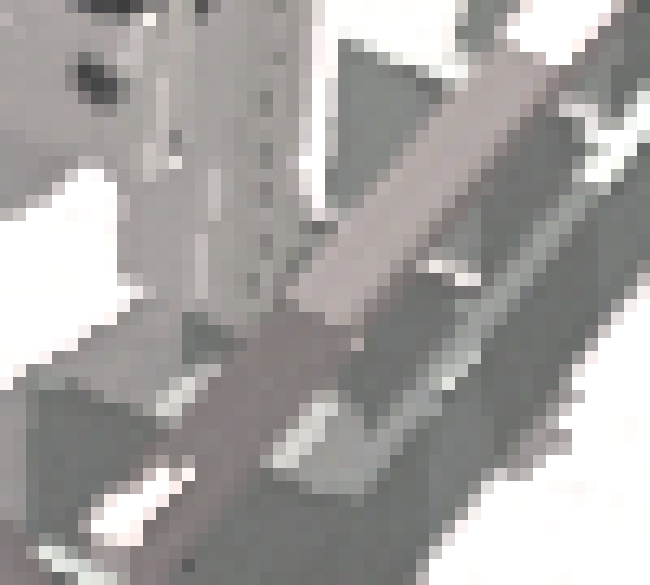

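View pics/w3.png

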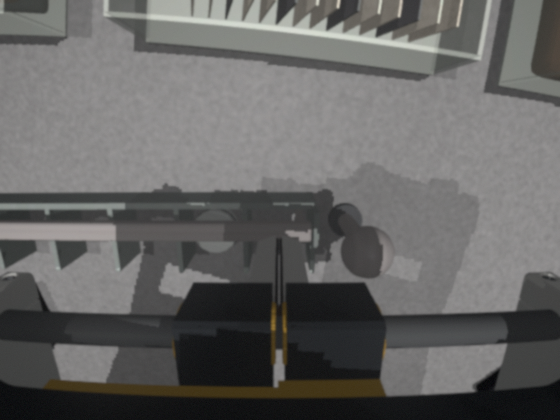

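```bash
python3 -c "
from rk import *
from station import camera
s=st(); c=camera('wrist')
import scipy.spatial.transform as t
R=t.Rotation.from_euler('xyz',s['eef_rot']).as_matrix()
im=c['image'][:,:,::-1].copy()
for k in (0,-.01,-.019,-.04):
  p=s['ee_pos']+R@[0,0,k]; print(k,proj(c,p)); cv2.circle(im,tuple(int(a) for a in proj(c,p)),1,(0,0,255),-1)
for xx in(38,52):
  for yy in (-158,-136,-80,0): cv2.circle(im,tuple(int(a) for a in proj(c,[*world((xx/1000,yy/1000)),.07])),1,(0,255,0),-1)
cv2.imwrite('pics/w4.png',cv2.resize(im[160:360,150:420],None,fx=2.9,fy=2.9,interpolation=cv2.INTER_CUBIC))
d=pickle.load(open('cam0.pkl','rb'))['wrist']
p0=np.array([.14602,-.52996,.17821]);R0=t.Rotation.from_euler('xyz',[-3.1405,0,.2688]).as_matrix()
for y in (-.047,.047,-.0595,.0595):
  for x in (-.008,.008): print(y,x,proj(d,p0+R0@[x,y,0]))
"
```

```text
t 2.7 rack [  46.1 -135.8] z 75.3 rpy [ 3.1415e+00 -3.0000e-03  1.0690e-01] F [-0.62  0.41  0.52] g 0.0005
0 [276.93049872 236.40111709]
-0.01 [276.84193717 241.65360919]
-0.019 [276.75503834 246.81038786]
-0.04 [276.52026251 260.75701716]
-0.047 -0.008 [209.02025267 246.76851664]
-0.047 0.008 [207.66178021 224.83726594]
0.047 -0.008 [344.41081904 246.89021988]
0.047 0.008 [345.7255556  224.95056413]
-0.0595 -0.008 [191.20646823 246.67108221]
-0.0595 0.008 [189.50346108 224.78472627]
0.0595 -0.008 [362.25250384 246.82485503]
0.0595 0.008 [363.91326224 224.92786001]
```

View pics/w4.png

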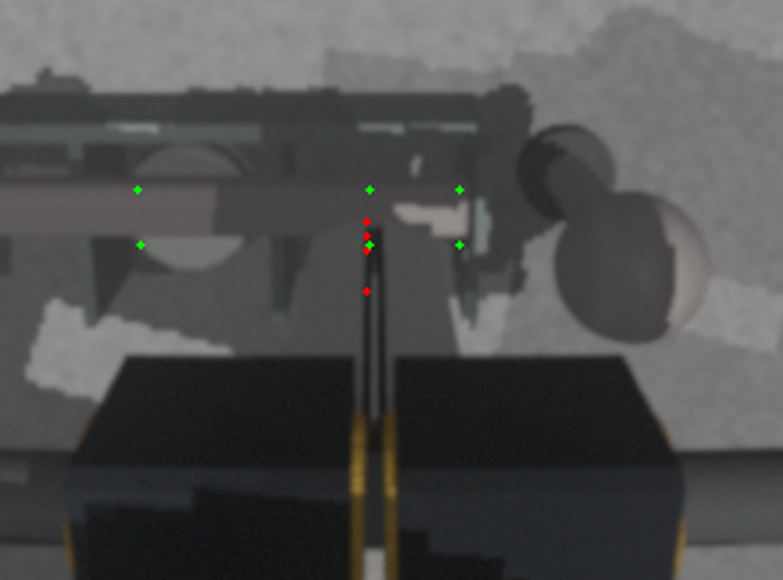

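```bash
python3 -m jog '[[0,0,0.004,0,0,0,-1],[0,0,0.008,0,0,0,-1],[0,0,0.008,0,0,0,-1],[0,0,0.008,0,0,0,-1]]'; python3 -c "
from rk import *
from station import camera
for i in range(3):camera('wrist');st()"
```

```text
time_s: 3.15
ee_pos: [0.6507, -0.0837, 0.0668]
eef_rot: [-3.142, -0.002, 0.107]
force: [0.1, -0.6, 0.1]
grip_width: 0.0009
t 3.2 rack [  46.1 -135.7] z 67.0 rpy [ 3.1416e+00 -2.6000e-03  1.0690e-01] F [-0.44 -0.42 -0.77] g 0.0006
t 3.25 rack [  46.1 -135.8] z 67.1 rpy [ 3.1415e+00 -2.8000e-03  1.0690e-01] F [-0.25 -0.14  0.2 ] g 0.0005
t 3.3 rack [  46.1 -135.7] z 67.1 rpy [ 3.1415e+00 -2.8000e-03  1.0700e-01] F [ 0.59 -1.19 -0.61] g 0.0006
```

```bash
python3 -m jog '[[0,0,0.002,0,0,0,-1],[0,0,0.004,0,0,0,-1],[0,0,0.004,0,0,0,-1]]'; python3 -c "
from rk import *
from station import camera
for i in range(4):
  c=camera('scene');st()
im=c['image'][:,:,::-1].copy()
x0,y0=280,225
im=cv2.resize(im[y0:y0+45,x0:x0+50],None,fx=13,fy=13,interpolation=cv2.INTER_NEAREST)
im=cv2.convertScaleAbs(im,alpha=1.6)
cv2.imwrite('pics/s5.png',im)"
```

```text
time_s: 3.6
ee_pos: [0.6507, -0.0837, 0.0627]
eef_rot: [-3.141, -0.002, 0.107]
force: [0.2, 0.3, -0.2]
grip_width: 0.0003
t 3.65 rack [  46.  -135.7] z 62.9 rpy [-3.1416e+00 -2.5000e-03  1.0690e-01] F [-0.55 -0.64  0.36] g 0.0008
t 3.7 rack [  46.1 -135.7] z 63.0 rpy [ 3.1416e+00 -2.6000e-03  1.0690e-01] F [-0.28  0.7   0.25] g 0.0001
t 3.75 rack [  46.1 -135.8] z 63.1 rpy [ 3.1415e+00 -2.9000e-03  1.0690e-01] F [0.57 0.15 1.05] g 0.0003
t 3.8 rack [  46.2 -135.7] z 63.2 rpy [ 3.1415e+00 -3.0000e-03  1.0690e-01] F [ 0.24  0.27 -0.38] g 0.0004
```

View pics/s5.png

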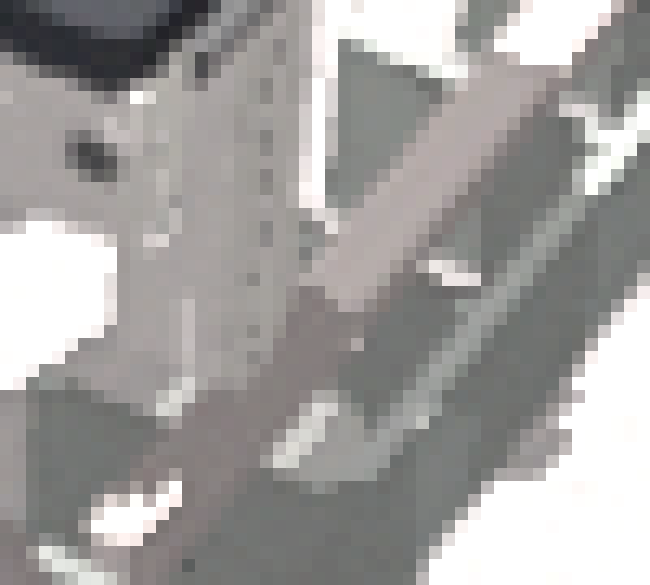

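```bash
cat > f.py <<'E'
from rk import *
from station import camera
import sys
F=[]
for i in range(int(sys.argv[1]) if len(sys.argv)>1 else 5):
    camera('wrist'); F.append(status.get_obs()['force'])
st(); print('Fmean',np.mean(F,0).round(2))
E
python3 -m jog '[[0,0,0.002,0,0,0,-1],[0,0,0.005,0,0,0,-1],[0,0,0.005,0,0,0,-1]]'; python3 f.py;python3 -m jog '[[0,0,0.002,0,0,0,-1],[0,0,0.004,0,0,0,-1],[0,0,0.004,0,0,0,-1]]'; python3 f.py
```

```text
time_s: 4.1
ee_pos: [0.6506, -0.0837, 0.0576]
eef_rot: [-3.141, -0.002, 0.107]
force: [0.4, 0.0, -0.4]
grip_width: 0.0008
t 4.35 rack [  46.2 -135.7] z 58.3 rpy [ 3.1415e+00 -3.1000e-03  1.0700e-01] F [-0.31  1.    0.27] g 0.0005
Fmean [-0.26  0.14  0.34]
time_s: 4.65
ee_pos: [0.6508, -0.0837, 0.0538]
eef_rot: [-3.142, -0.002, 0.107]
force: [-0.0, 0.2, -0.0]
grip_width: 0.0004
t 4.9 rack [  46.3 -135.8] z 54.3 rpy [ 3.1414e+00 -3.1000e-03  1.0690e-01] F [ 0.51 -0.44 -0.53] g 0.0002
Fmean [ 0.41 -0.19 -0.17]
```

```bash
cat > pic.py <<'E'
from rk import *
from station import camera
import sys
n=sys.argv[1]
c=camera('scene');s=st()
im=c['image'][:,:,::-1].copy()
x0,y0=275,215
im=cv2.resize(im[y0:y0+55,x0:x0+60],None,fx=10,fy=10,interpolation=cv2.INTER_NEAREST)
im=cv2.convertScaleAbs(im,alpha=1.6)
u=(proj(c,s['ee_pos'])-[x0,y0]+.5)*10; cv2.circle(im,(int(u[0]),int(u[1])),3,(0,0,255),-1)
cw=camera('wrist')['image'][:,:,::-1]
cw=cv2.resize(cw[180:300,210:330],(550,550),interpolation=cv2.INTER_NEAREST); cw=cv2.convertScaleAbs(cw,alpha=1.6)
o=np.hstack([im,cw]); cv2.imwrite(f'pics/{n}.png',cv2.resize(o,None,fx=.69,fy=.69))
E
python3 pic.py a6
```

```text
t 4.95 rack [  46.3 -135.8] z 54.3 rpy [ 3.1414e+00 -3.1000e-03  1.0700e-01] F [-0.36  0.07  0.13] g 0.0002
```

View pics/a6.png

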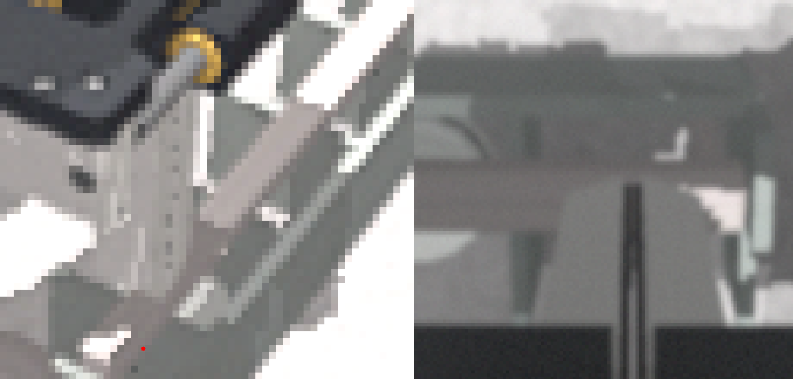

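```bash
python3 -m jog '[[0,0,0.002,0,0,0,-1],[0,0,0.0035,0,0,0,-1],[0,0,0.0035,0,0,0,-1]]'; python3 f.py;python3 -m jog '[[0,0,0.002,0,0,0,-1],[0,0,0.003,0,0,0,-1],[0,0,0.003,0,0,0,-1]]'; python3 f.py
```

```text
time_s: 5.3
ee_pos: [0.6508, -0.0837, 0.0505]
eef_rot: [3.142, -0.003, 0.107]
force: [0.2, -0.1, -0.7]
grip_width: 0.0003
t 5.55 rack [  46.3 -135.8] z 50.9 rpy [ 3.1414 -0.0032  0.1069] F [ 0.   -0.3  -0.77] g 0.0007
Fmean [-0.03  0.15 -0.01]
time_s: 5.85
ee_pos: [0.6509, -0.0837, 0.0476]
eef_rot: [3.142, -0.003, 0.107]
force: [-0.1, 0.4, -1.2]
grip_width: 0.0004
t 6.1 rack [  46.3 -135.8] z 48.0 rpy [ 3.1414 -0.0033  0.1069] F [-0.38 -0.47  0.3 ] g 0.0005
Fmean [-0.29 -0.3   0.16]
```

```bash
python3 pic.py a7
```

```text
t 6.15 rack [  46.4 -135.8] z 48.0 rpy [ 3.1414 -0.0033  0.1069] F [ 0.18 -0.13 -1.33] g 0.0004
```

View pics/a7.png

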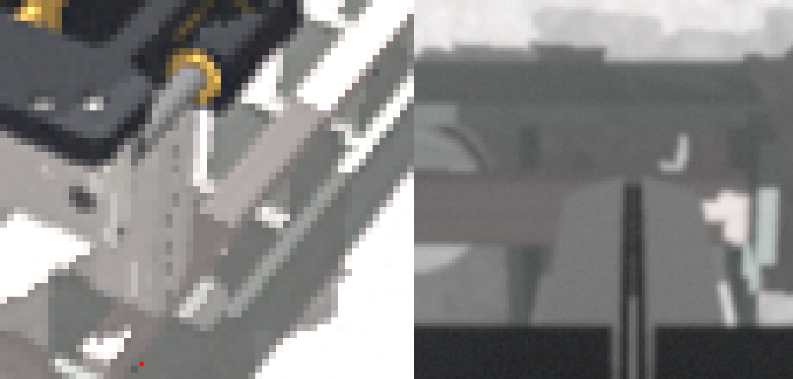

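```bash
python3 -m jog '[[0,0,0.0015,0,0,0,-1],[0,0,0.0025,0,0,0,-1],[0,0,0.0025,0,0,0,-1]]'; python3 f.py 8;python3 -m jog '[[0,0,0.002,0,0,0,-1],[0,0,0.0025,0,0,0,-1],[0,0,0.0025,0,0,0,-1]]'; python3 f.py 8
```

```text
time_s: 6.5
ee_pos: [0.6509, -0.0837, 0.0452]
eef_rot: [3.142, -0.003, 0.107]
force: [1.1, 0.4, -0.1]
grip_width: 0.0005
t 6.9 rack [  46.4 -135.8] z 45.5 rpy [ 3.1414 -0.0034  0.1069] F [0.43 0.18 0.25] g 0.0005
Fmean [0.49 0.19 0.26]
time_s: 7.2
ee_pos: [0.6512, -0.0838, 0.043]
eef_rot: [3.141, -0.004, 0.107]
force: [0.3, 1.0, 1.9]
grip_width: 0.0007
t 7.6 rack [  46.4 -135.8] z 43.1 rpy [ 3.1413 -0.0036  0.1069] F [ 0.11 -0.36  1.28] g 0.0006
Fmean [ 0.31 -0.32  1.32]
```

```bash
python3 -m jog '[[0,0,0.002,0,0,0,-1],[0,0,0.0035,0,0,0,-1],[0,0,0.0045,0,0,0,-1],[0,0,0.005,0,0,0,-1],[0,0,0.005,0,0,0,-1]]'; python3 f.py 8; python3 pic.py a8
```

```text
time_s: 8.1
ee_pos: [0.6512, -0.0838, 0.0381]
eef_rot: [3.141, -0.004, 0.107]
force: [0.0, 1.3, 3.6]
grip_width: 0.0006
t 8.5 rack [  46.5 -135.8] z 38.1 rpy [ 3.1412 -0.0037  0.1069] F [-0.   -0.13  3.62] g 0.0007
Fmean [-0.15 -0.14  3.75]
t 8.55 rack [  46.5 -135.8] z 38.1 rpy [ 3.1413 -0.0037  0.107 ] F [0.4  1.09 3.22] g 0.0004
```

View pics/a8.png

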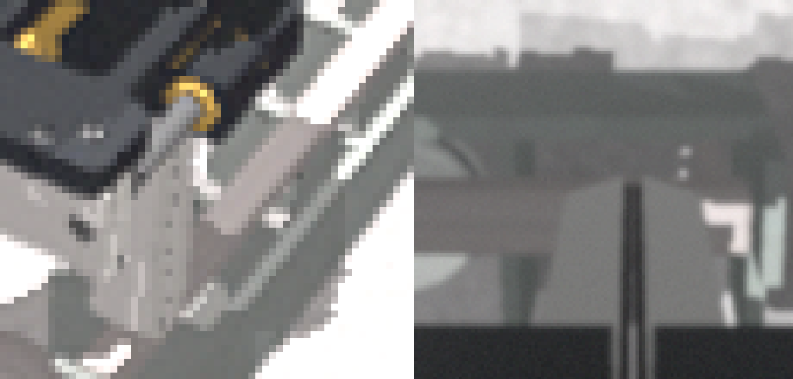

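```bash
python3 -m jog '[[0,-0.006,0,0,0,0,-1],[0,-0.013,0,0,0,0,-1],[0,-0.02,0,0,0,0,-1],[0,-0.027,0,0,0,0,-1],[0,-0.034,0,0,0,0,-1],[0,-0.041,0,0,0,0,-1],[0,-0.048,0,0,0,0,-1],[0,-0.055,0,0,0,0,-1],[0,-0.055,0,0,0,0,-1]]'; python3 f.py 4
```

```text
time_s: 9.5
ee_pos: [0.6452, -0.0278, 0.0381]
eef_rot: [-3.141, -0.004, 0.108]
force: [0.2, 2.1, 4.3]
grip_width: 0.0006
t 9.7 rack [ 46.6 -80.5] z 38.0 rpy [-3.1412 -0.0036  0.107 ] F [-0.6   3.17  2.75] g 0.0002
Fmean [-0.35  2.89  3.86]
```

```bash
python3 -m jog '[[0,-0.006,0,0,0,0,-1],[0,-0.013,0,0,0,0,-1],[0,-0.02,0,0,0,0,-1],[0,-0.027,0,0,0,0,-1],[0,-0.034,0,0,0,0,-1],[0,-0.041,0,0,0,0,-1],[0,-0.048,0,0,0,0,-1],[0,-0.053,0,0,0,0,-1],[0,-0.053,0,0,0,0,-1]]'; python3 f.py 3
```

```text
time_s: 10.6
ee_pos: [0.6395, 0.0251, 0.038]
eef_rot: [-3.14, -0.003, 0.108]
force: [-0.5, 3.4, 3.6]
grip_width: 0.0004
t 10.75 rack [ 46.6 -27. ] z 38.0 rpy [-3.1404 -0.0035  0.1072] F [-0.3   2.37  4.16] g 0.0
Fmean [-0.04  2.39  4.36]
```

```bash
python3 -m jog '[[0,0,-0.02,0,0,0,-1],[0,0,-0.06,0,0,0,-1],[0,0,-0.1,0,0,0,-1],[-0.03,-0.05,-0.1,0,0,-0.1,-1],[-0.06,-0.1,-0.1,0,0,-0.2,-1],[-0.09,-0.15,-0.1,0,0,-0.3,-0.15],[-0.118,-0.205,-0.1,0,0,-0.4,-0.15],[-0.118,-0.205,-0.1,0,0,-0.5,-0.15],[-0.118,-0.205,-0.1,0,0,-0.6,-0.15],[-0.118,-0.205,-0.1,0,0,-0.7,-0.15],[-0.118,-0.205,-0.1,0,0,-0.8,-0.15],[-0.118,-0.205,-0.1,0,0,-0.9,-0.15],[-0.118,-0.205,-0.1,0,0,-1,-0.15],[-0.118,-0.205,-0.1,0,0,-1,-0.15],[-0.118,-0.205,-0.1,0,0,-1,-0.15],[-0.118,-0.205,-0.1,0,0,-1,-0.15]]'; python3 f.py 3;  python3 - <<'E'
from meas import *
from station import camera
c=camera('top')
for o in case_pose(c): print(o)
cv2.imwrite('pics/t9.png',cv2.resize(c['image'][140:280,170:370,::-1],None,fx=4,fy=4,interpolation=cv2.INTER_CUBIC))
E
```

```text
time_s: 12.35
ee_pos: [0.4999, 0.2153, 0.1375]
eef_rot: [3.139, -0.001, 1.675]
force: [-0.0, -0.1, -0.4]
grip_width: 0.0398
t 12.5 rack [-71.5 178. ] z 137.7 rpy [ 3.1383e+00 -1.1000e-03  1.6763e+00] F [-0.77  0.73  0.13] g 0.0401
Fmean [-0.23  0.37 -0.22]
(array([190, 200,  44, 130, 605], dtype=int32), array([0.4313002 , 0.20321216], dtype=float32), ((411.53973388671875, 212.0913848876953), (337.1901550292969, 55.686370849609375), 17.106159210205078))
(array([212, 214,  21,  29, 333], dtype=int32), array([0.50774556, 0.15970683], dtype=float32), ((506.75830078125, 160.63287353515625), (69.11260986328125, 35.836700439453125), 19.903223037719727))
```

View pics/t9.png

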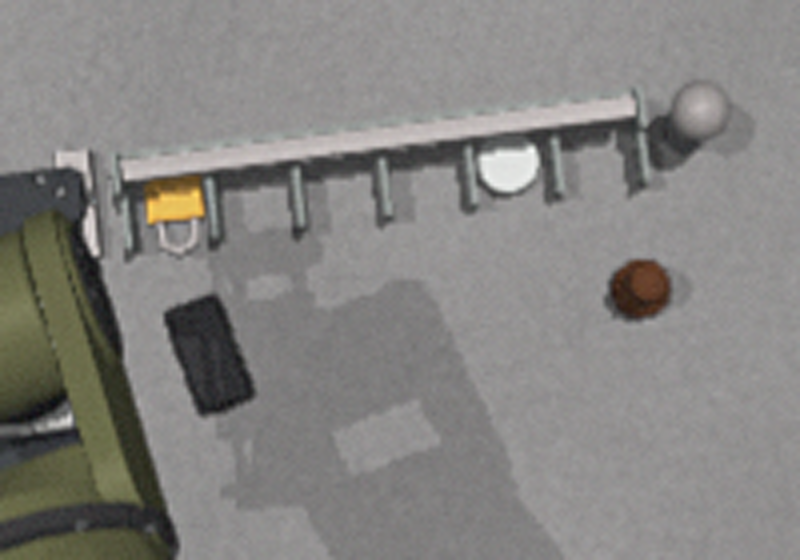

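```bash
python3 -m jog '[[0,0,0.04,0,0,0,-0.15],[0,0,0.08,0,0,0,-0.15],[0,0,0.12,0,0,0,-0.15],[0,0,0.132,0,0,0,-0.15],[0,0,0.132,0,0,0,-0.15],[0,0,0.132,0,0,0,-0.15]]'; python3 f.py 3;  python3 - <<'E'
from rk import *
from station import camera
c=camera('scene')
im=c['image'][:,:,::-1].copy();s=status.get_obs()
u=proj(c,s['ee_pos']); print(u)
x0,y0=250,110
cv2.imwrite('pics/s10.png',cv2.resize(im[y0:y0+110,x0:x0+130],None,fx=6,fy=6,interpolation=cv2.INTER_CUBIC))
E
```

```text
time_s: 13.15
ee_pos: [0.5013, 0.216, 0.0074]
eef_rot: [3.136, -0.002, 1.677]
force: [0.3, 0.2, 0.0]
grip_width: 0.0397
t 13.3 rack [-70.  178.4] z 7.6 rpy [ 3.1355e+00 -1.8000e-03  1.6767e+00] F [ 0.82 -0.82  0.17] g 0.0398
Fmean [ 0.33 -0.58  0.15]
[313.73368344 193.62188165]
```

View pics/s10.png

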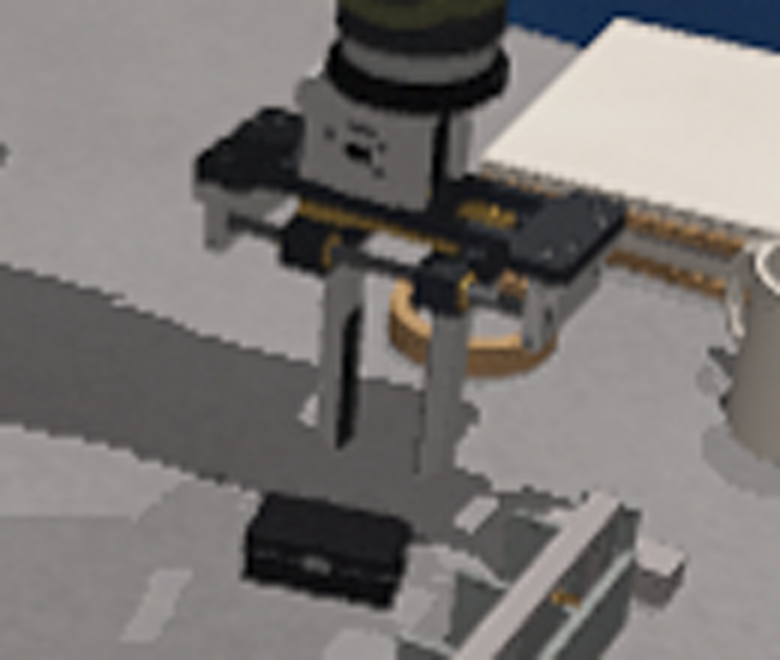

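```bash
python3 -m jog '[[0,0,0.006,0,0,0,-0.15],[0,0,0.012,0,0,0,-0.15],[0,0,0.018,0,0,0,-0.15],[0,0,0.022,0,0,0,-0.15],[0,0,0.022,0,0,0,-0.15]]'; python3 f.py 4;  python3 - <<'E'
from rk import *
from station import camera
c=camera('scene')
im=c['image'][:,:,::-1].copy()
x0,y0=250,110
cv2.imwrite('pics/s11.png',cv2.resize(im[y0:y0+110,x0:x0+130],None,fx=6,fy=6,interpolation=cv2.INTER_CUBIC))
E
```

```text
time_s: 13.85
ee_pos: [0.5009, 0.2158, -0.0156]
eef_rot: [3.137, -0.001, 1.677]
force: [0.6, -0.1, -0.7]
grip_width: 0.0399
t 14.05 rack [-70.  178.4] z -14.6 rpy [ 3.1356e+00 -1.8000e-03  1.6767e+00] F [ 0.62 -0.8  -0.22] g 0.04
Fmean [ 0.14  0.16 -0.18]
```

View pics/s11.png

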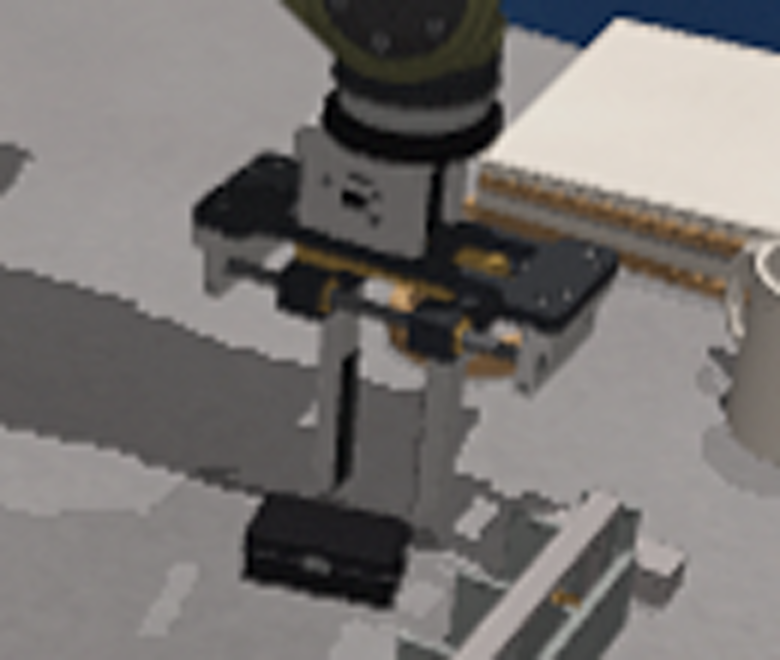

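```bash
python3 -m jog '[[-0.01,0,0,0,0,0,-0.15],[-0.018,0,0,0,0,0,-0.15],[-0.024,0,0,0,0,0,-0.15],[-0.03,0,0,0,0,0,-0.15],[-0.036,0,0,0,0,0,-0.15],[-0.044,0,0,0,0,0,-0.15],[-0.052,0,0,0,0,0,-0.15],[-0.06,0,0,0,0,0,-0.15],[-0.068,0,0,0,0,0,-0.15],[-0.076,0,0,0,0,0,-0.15],[-0.084,0,0,0,0,0,-0.15],[-0.092,0,0,0,0,0,-0.15],[-0.1,0,0,0,0,0,-0.15],[-0.108,0,0,0,0,0,-0.15],[-0.118,0,0,0,0,0,-0.15],[-0.118,0,0,0,0,0,-0.15]]'; python3 f.py 3;  python3 - <<'E'
from rk import *
from station import camera
c=camera('scene')
im=c['image'][:,:,::-1].copy()
x0,y0=230,130
cv2.imwrite('pics/s12.png',cv2.resize(im[y0:y0+110,x0:x0+130],None,fx=6,fy=6,interpolation=cv2.INTER_CUBIC))
c=camera('top')
cv2.imwrite('pics/t12.png',cv2.resize(c['image'][140:280,170:370,::-1],None,fx=4,fy=4,interpolation=cv2.INTER_CUBIC))
E
```

```text
time_s: 15.7
ee_pos: [0.514, 0.0975, -0.0148]
eef_rot: [3.136, -0.002, 1.676]
force: [-0.2, 0.6, 0.4]
grip_width: 0.0399
t 15.85 rack [-70.3  60.4] z -14.8 rpy [ 3.1357e+00 -1.7000e-03  1.6765e+00] F [-0.14  0.75 -0.72] g 0.0401
Fmean [0.14 0.55 0.29]
```

View pics/s12.png

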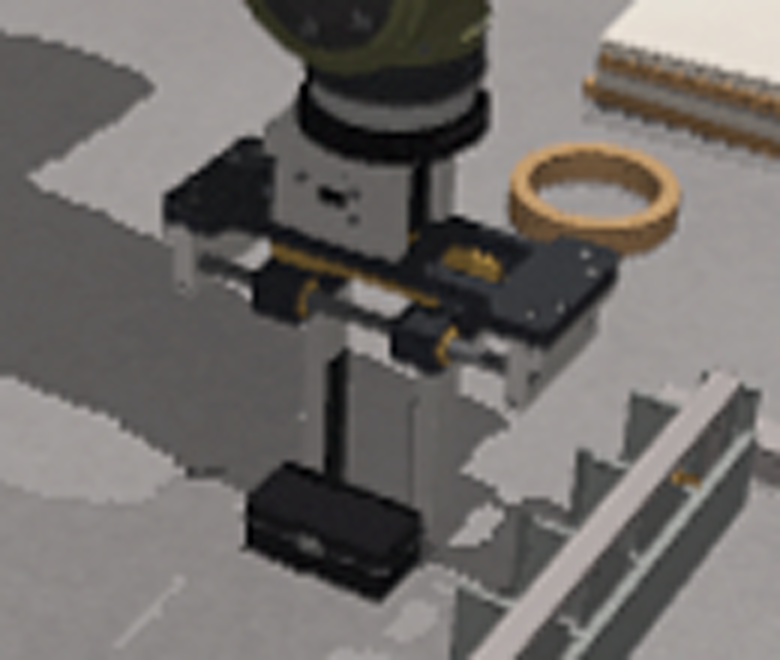

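View pics/t12.png

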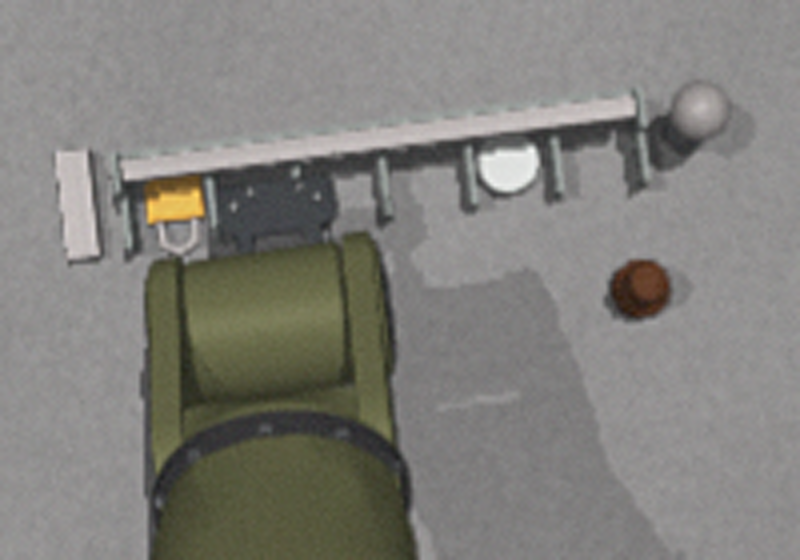

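```bash
python3 -m jog '[[-0.006,0,0,0,0,0,-0.15],[-0.014,0,0,0,0,0,-0.15],[-0.022,0,0,0,0,0,-0.15],[-0.03,0,0,0,0,0,-0.15],[-0.038,0,0,0,0,0,-0.15],[-0.045,0,0,0,0,0,-0.15],[-0.051,0,0,0,0,0,-0.15],[-0.056,0,0,0,0,0,-0.15],[-0.056,0,0,0,0,0,-0.15]]'; python3 f.py 1
python3 -m jog '[[0.02,0,0,0,0,0,-0.15],[0.06,0,0,0,0,0,-0.15],[0.11,0,0,0,0,0,-0.15],[0.15,0,0,0,0,0,-0.15],[0.15,0,0,0,0,0,-0.15],[0.15,0,0,0,0,0,-0.15]]'
cat > look.py <<'E'
from rk import *
from meas import *
from station import camera
import sys
c=camera('top')
for a,p,r in case_pose(c):
    print(a, 'mean rack',(rack(p)*1000).round(1),'rect',(rack(np.array(r[0])/1000)*1000).round(1),r[1],'ang',r[2], 'rack deg',np.degrees(Y))
cv2.imwrite(f'pics/{sys.argv[1]}.png',cv2.resize(c['image'][140:280,170:370,::-1],None,fx=4,fy=4,interpolation=cv2.INTER_CUBIC))
E
python3 look.py t13
```

```text
time_s: 16.85
ee_pos: [0.5198, 0.0426, -0.015]
eef_rot: [3.136, -0.002, 1.676]
force: [-1.2, 0.9, 0.4]
grip_width: 0.0402
t 16.9 rack [-70.5   4.3] z -15.0 rpy [ 3.1359e+00 -1.6000e-03  1.6766e+00] F [-0.68  0.27  0.4 ] g 0.0397
Fmean [-0.68  0.27  0.4 ]
time_s: 17.5
ee_pos: [0.5035, 0.1926, -0.0149]
eef_rot: [3.136, -0.001, 1.679]
force: [-0.2, 0.6, -0.1]
grip_width: 0.0401
[191 222  39  49 280] mean rack [-119.   143.7] rect [-125.1  138.9] (103.8573226928711, 100.39183807373047) ang 47.45875930786133 rack deg 6.205132921266816
```

View pics/t13.png

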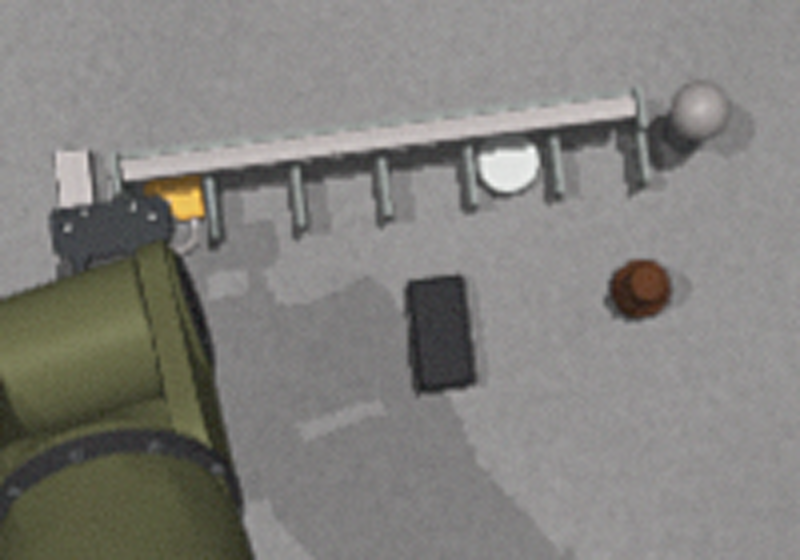

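```bash
sed -i 's/max(2)<58/max(2)<TH/; s/^from h import \*/from h import *\nTH=72/; s/roi\[160:330,190:350\]/roi[160:330,250:350]/' meas.py; python3 look.py t14; python3 -c "
from rk import *
c=pickle.load(open('cam0.pkl','rb'))['top']
for y in (0,-.054): 
  for x in (0,): print((proj(c,[*world((x,y)),.042])-[170,140]+.5)*4)
"
```

```text
[272 209  17  29 413] mean rack [-76.4 -21. ] rect [-75.7 -20.3] (69.36540985107422, 38.32296371459961) ang 5.99252986907959 rack deg 6.205132921266816
[389.93663318 216.16816475]
[476.41343907 205.16796018]
```

```bash
python3 - <<'E'
from rk import *
from station import camera
c=camera('top'); x0,y0=250,155
im=cv2.resize(c['image'][y0:y0+95,x0:x0+75,::-1],None,fx=8,fy=8,interpolation=cv2.INTER_NEAREST)
def ln(a,b,z,col):
    p=[tuple(int(t) for t in (proj(c,[*world(q),z])-[x0,y0]+.5)*8) for q in (a,b)]; cv2.line(im,*p,col,1)
for y in (0,-.054,-.108):
    ln((-.0,y),(.045,y),.042,(0,255,0)); ln((0,y),(.055,y),0,(255,0,0))
ln((-.12,-.027),(0.05,-.027),.03,(0,0,255))
for y in(-.020-.018,-.02+.018): ln((-.111,y),(-.041,y),.03,(0,255,255))
cv2.imwrite('pics/m.png',cv2.resize(im,None,fx=.78,fy=.78))
E
```

```text
(no output)
```

View pics/m.png

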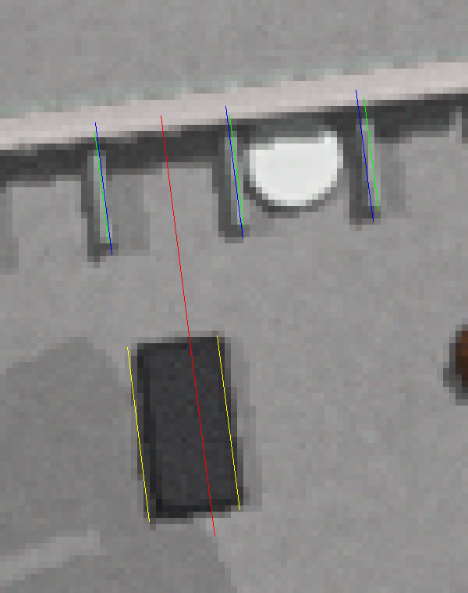

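```bash
python3 -m jog '[[0,0,-0.04,0,0,0,-0.75],[0,0,-0.08,0,0,0,-0.75],[0,0,-0.1,0,0,0.1,-0.75],[-0.03,-0.02,-0.1,0,0,0.2,-0.75],[-0.06,-0.04,-0.1,0,0,0.3,-0.75],[-0.09,-0.06,-0.1,0,0,0.4,-0.75],[-0.12,-0.075,-0.1,0,0,0.5,-0.75],[-0.15,-0.075,-0.1,0,0,0.6,-0.75],[-0.177,-0.075,-0.1,0,0,0.7,-0.75],[-0.177,-0.075,-0.1,0,0,0.8,-0.75],[-0.177,-0.075,-0.1,0,0,0.9,-0.75],[-0.177,-0.075,-0.1,0,0,1,-0.75],[-0.177,-0.075,-0.1,0,0,1,-0.75],[-0.177,-0.075,-0.1,0,0,1,-0.75],[-0.177,-0.075,-0.06,0,0,1,-0.75],[-0.177,-0.075,-0.05,0,0,1,-0.75],[-0.177,-0.075,-0.05,0,0,1,-0.75]]'; python3 f.py 3
```

```text
time_s: 19.35
ee_pos: [0.4466, 0.0068, 0.0336]
eef_rot: [-3.14, -0.002, 0.105]
force: [1.6, 0.3, 0.4]
grip_width: 0.012
t 19.5 rack [-145.4  -23.7] z 35.6 rpy [-3.1404 -0.0068  0.1051] F [0.15 0.49 0.59] g 0.0116
Fmean [0.14 0.76 0.71]
```

```bash
python3 -m jog '[[0,0,0.03,0,0,0,-0.75],[0,0,0.05,0,0,0,-0.75],[0,0,0.05,0,0,0,-0.75],[0.015,0,0.05,0,0,0,-0.75],[0.021,0,0.05,0,0,0,-0.75],[0.027,0,0.05,0,0,0,-0.75],[0.034,0,0.05,0,0,0,-0.75],[0.042,0,0.05,0,0,0,-0.75],[0.05,0,0.05,0,0,0,-0.75],[0.058,0,0.05,0,0,0,-0.75],[0.066,0,0.05,0,0,0,-0.75],[0.066,0,0.05,0,0,0,-0.75]]'; python3 f.py 2; python3 - <<'E'
from rk import *
from station import camera
c=camera('scene')
im=c['image'][:,:,::-1].copy()
x0,y0=220,150
cv2.imwrite('pics/s15.png',cv2.resize(im[y0:y0+110,x0:x0+130],None,fx=6,fy=6,interpolation=cv2.INTER_CUBIC))
E
```

```text
time_s: 20.7
ee_pos: [0.5153, 0.014, -0.0139]
eef_rot: [-3.14, -0.007, 0.105]
force: [-0.0, -0.2, 0.0]
grip_width: 0.0116
t 20.8 rack [-79.1 -23.9] z -14.1 rpy [-3.1404 -0.0066  0.1052] F [ 0.31  0.16 -0.09] g 0.0117
Fmean [-0.37  0.31  0.66]
```

View pics/s15.png

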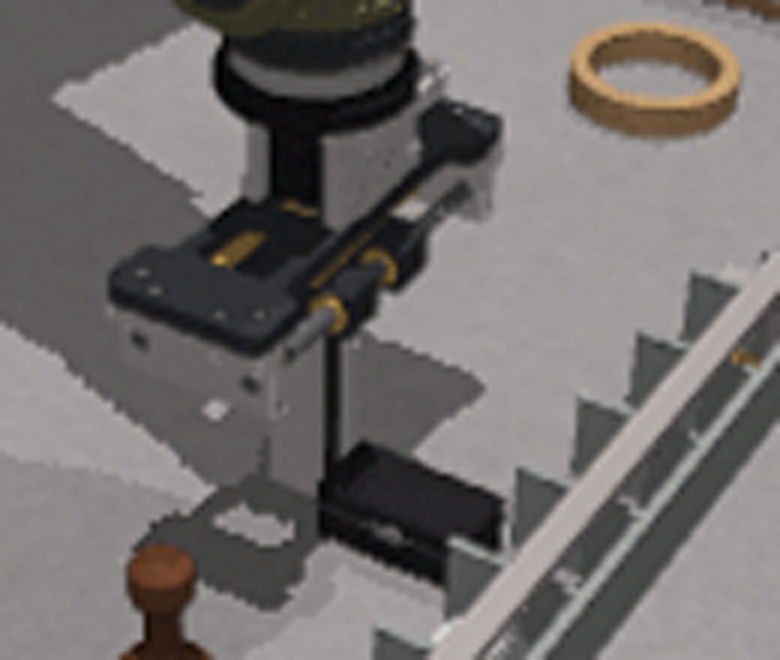

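```bash
python3 -m jog '[[0.004,0,0,0,0,0,-0.75],[0.009,0,0,0,0,0,-0.75],[0.014,0,0,0,0,0,-0.75],[0.019,0,0,0,0,0,-0.75],[0.024,0,0,0,0,0,-0.75],[0.029,0,0,0,0,0,-0.75],[0.029,0,0,0,0,0,-0.75]]'; python3 f.py 3; python3 - <<'E'
from rk import *
from station import camera
c=camera('scene')
im=c['image'][:,:,::-1].copy()
x0,y0=220,150
cv2.imwrite('pics/s16.png',cv2.resize(im[y0:y0+110,x0:x0+130],None,fx=6,fy=6,interpolation=cv2.INTER_CUBIC))
E
```

```text
time_s: 21.55
ee_pos: [0.5436, 0.017, -0.0138]
eef_rot: [-3.14, -0.007, 0.105]
force: [-0.5, 0.1, 0.1]
grip_width: 0.0117
t 21.7 rack [-50.3 -23.9] z -13.9 rpy [-3.1403 -0.0065  0.1051] F [-0.33  0.21  0.8 ] g 0.0118
Fmean [-0.31 -0.18  0.13]
```

View pics/s16.png

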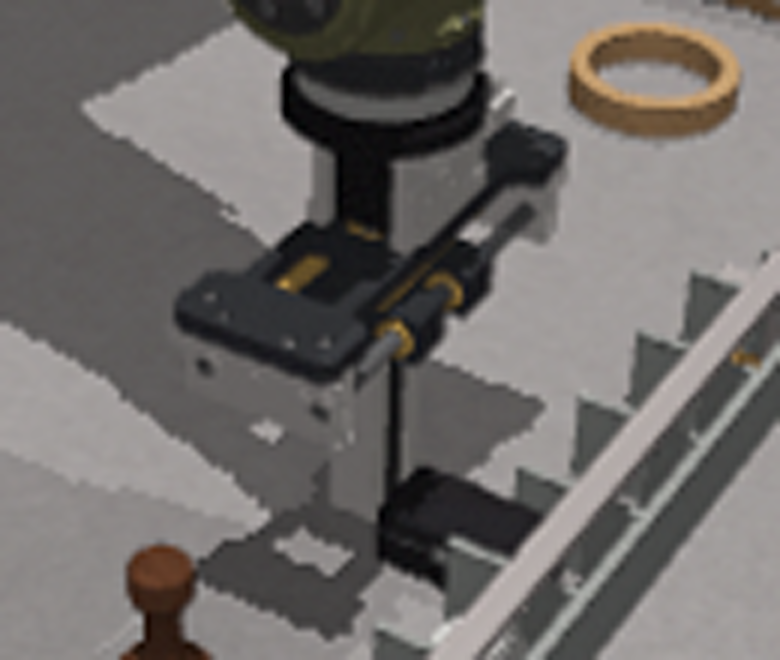

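```bash
python3 -m jog '[[0.004,0,0,0,0,0,-0.75],[0.008,0,0,0,0,0,-0.75],[0.012,0,0,0,0,0,-0.75],[0.016,0,0,0,0,0,-0.75],[0.019,0,0,0,0,0,-0.75],[0.022,0,0,0,0,0,-0.75],[0.022,0,0,0,0,0,-0.75]]'; python3 f.py 3; python3 -m jog '[[0.002,0,0,0,0,0,-0.75],[0.003,0,0,0,0,0,-0.75],[0.003,0,0,0,0,0,-0.75]]'; python3 f.py 3
```

```text
time_s: 22.45
ee_pos: [0.5651, 0.0193, -0.0137]
eef_rot: [-3.14, -0.007, 0.105]
force: [0.2, -0.5, -0.2]
grip_width: 0.0116
t 22.6 rack [-28.4 -24. ] z -13.7 rpy [-3.1403 -0.0067  0.1051] F [ 0.07 -0.65 -0.1 ] g 0.0116
Fmean [-0.13 -0.1  -0.08]
time_s: 22.9
ee_pos: [0.5678, 0.0196, -0.0137]
eef_rot: [-3.14, -0.007, 0.105]
force: [-0.0, -0.2, 0.3]
grip_width: 0.0118
t 23.05 rack [-25.4 -24. ] z -13.7 rpy [-3.1404 -0.0067  0.1051] F [ 0.19 -0.08 -0.17] g 0.0118
Fmean [ 0.11 -0.23 -0.01]
```

```bash
python3 -m jog '[[0.001,0,0,0,0,0,-0.75],[0.002,0,0,0,0,0,-0.75],[0.002,0,0,0,0,0,-0.75]]'; python3 f.py 3; python3 -m jog '[[0.001,0,0,0,0,0,-0.75],[0.002,0,0,0,0,0,-0.75],[0.002,0,0,0,0,0,-0.75]]'; python3 f.py 3;python3 - <<'E'
from rk import *
from station import camera
c=camera('scene')
im=c['image'][:,:,::-1].copy()
x0,y0=220,150
cv2.imwrite('pics/s17.png',cv2.resize(im[y0:y0+110,x0:x0+130],None,fx=6,fy=6,interpolation=cv2.INTER_CUBIC))
E
```

```text
time_s: 23.35
ee_pos: [0.5698, 0.0198, -0.0137]
eef_rot: [-3.14, -0.007, 0.105]
force: [0.0, -0.8, -0.1]
grip_width: 0.0119
t 23.5 rack [-23.3 -24. ] z -13.6 rpy [-3.1403 -0.0069  0.1051] F [-0.04 -0.13  0.52] g 0.0117
Fmean [-0.12  0.11 -0.16]
time_s: 23.8
ee_pos: [0.5698, 0.0198, -0.0137]
eef_rot: [-3.14, -0.002, 0.105]
force: [-15.6, -1.2, 11.3]
grip_width: 0.0118
t 23.95 rack [-23.2 -24. ] z -13.6 rpy [-3.1401e+00 -2.3000e-03  1.0520e-01] F [-15.64  -3.07  11.29] g 0.0117
Fmean [-15.07  -2.53  11.38]
```

View pics/s17.png

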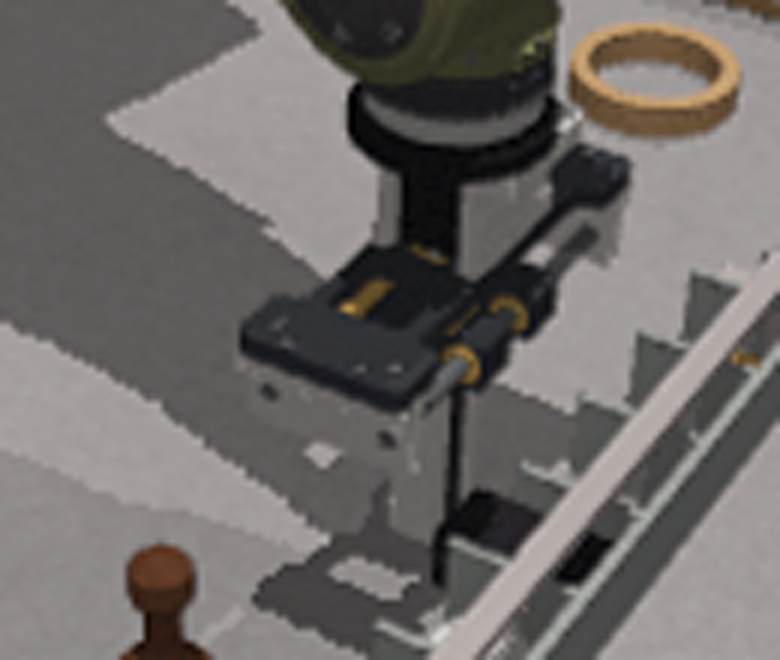

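```bash
python3 -m jog '[[-0.01,0,0,0,0,0,-0.75],[-0.03,0,0,0,0,0,-0.75],[-0.07,0,0,0,0,0,-0.75],[-0.1,0,0,0,0,0,-0.75],[-0.1,0,-0.05,0,0,0,-0.75],[-0.12,0.05,-0.1,0,0,0,-0.75],[-0.12,0.1,-0.12,0,0,0,-0.75],[-0.12,0.15,-0.14,0,0,0,-0.75],[-0.12,0.2,-0.14,0,0,0,-0.75],[-0.12,0.24,-0.14,0,0,0,-0.75],[-0.12,0.24,-0.14,0,0,0,-0.75],[-0.12,0.24,-0.14,0,0,0,-0.75]]'; python3 f.py 3;python3 - <<'E'
from rk import *
from station import camera
c=camera('scene')
im=c['image'][:,:,::-1].copy()
x0,y0=230,180
cv2.imwrite('pics/s18.png',cv2.resize(im[y0:y0+120,x0:x0+150],None,fx=5,fy=5,interpolation=cv2.INTER_CUBIC))
c=camera('top'); x0,y0=190,150
im=cv2.resize(c['image'][y0:y0+90,x0:x0+180,::-1],None,fx=4.4,fy=4.4,interpolation=cv2.INTER_CUBIC)
cv2.imwrite('pics/t18.png',im)
E
```

```text
time_s: 25.2
ee_pos: [0.4752, -0.2334, 0.1255]
eef_rot: [-3.14, -0.002, 0.102]
force: [0.3, 0.0, -0.2]
grip_width: 0.0119
t 25.35 rack [-144.2 -262.6] z 125.5 rpy [-3.1396e+00 -1.8000e-03  1.0610e-01] F [-0.44 -0.07 -0.87] g 0.0118
Fmean [-0.52  0.17 -0.45]
```

View pics/s18.png

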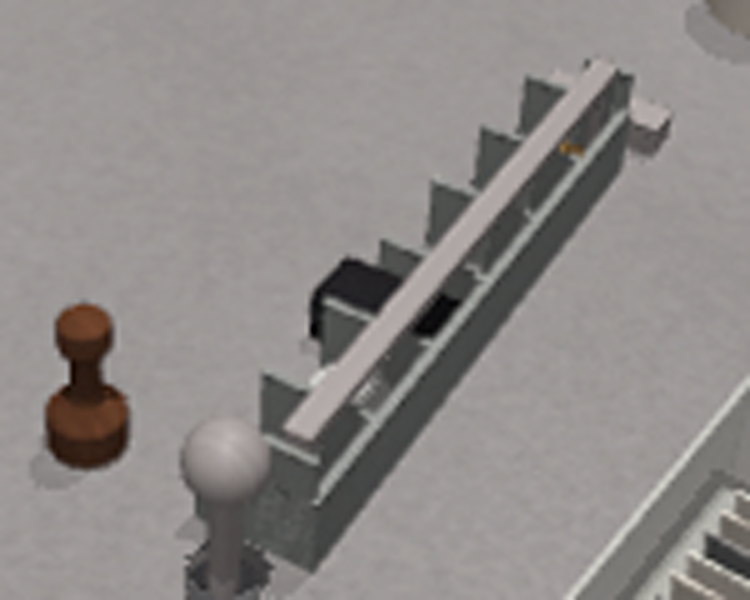

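View pics/t18.png

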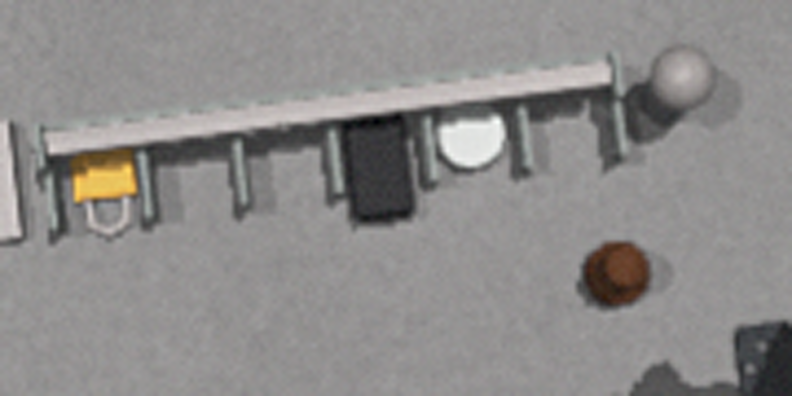

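```bash
python3 -c "
from station import ctrl
print(ctrl.hand_in())"
```

```text
the job is handed in; nothing more can be done
None
```

I ran the fingertip along the rail from the ball-post end, then pushed the case into the third gap, and handed the job in. It took about 25 s of robot time; the hand-in gives no verdict, so I can't confirm that it passed.

- **Rail:** I pressed the closed fingertip on the rail at rack y = −136 mm with about 3.8 N, a dip of roughly 5.5 mm. I slid it past the second gap to y = −27 mm, where the force was about 4.4 N, and lifted straight off. The dip is worked out from the force, since I couldn't read it directly.
- **Case:** I pushed it sideways along the front of the rack with two fingertips, which also straightened it. I then pushed it into the third gap until the force jumped to about 15 N, with the pusher exactly where a fully home case should stop it.
- **Last checks:** In the final pictures the case lies flat between the right two dividers against the back wall, with its rear sticking out about 15 mm. The stamp, tin and padlock look unmoved. I didn't look again at the mug, wallet or sanitiser at the end, but the arm made no contact near them. The arm was clear of everything.

**What disagreed:**
- **Finger length:** The fingers end about 26 mm short of the reported tool point. First contact with the rail came at a reported height of 43–44 mm instead of 70 mm. I found contact by force and lowered the pushing heights to match.
- **Rack position:** The front edges of the dividers sat 2–3 mm to one side of my rack estimate from the rail. I allowed for that when lining up the case.
- **Sideways force:** While sliding along the rail I saw 2–3 N of unexplained sideways force.

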